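# Clear the planed board and rake it with the inspection lamp

### The job

The freshly planed board is to be checked for plane marks in raking light, so first clear it: hang the ear defenders that were left on it by their headband over the bar of the hanger and let go. Then draw the red inspection lamp out of its sloping charging dock and hold it about five centimetres above the right-hand end of the board, nearly level, with its lens pointing along the board towards the other (left) end; I will switch it on. Finish while holding the lamp still there, clear of everything, and leave the board and the other things where they lie.

Things in the scene. Friction and masses are not known exactly. Their poses are not given: they have to be found in the camera images.
- board: pale planed pine board lying flat, 110 x 260 x 22 mm, loose, 0.6 kg. Origin at the centre of its underside; x across (110), y along its length (260, +y to the robot's left), z up. The ear defenders stand on it at the start.
- board_end (a point): middle of the top edge of the board's right-hand end (130 mm along -y of the board, at its top face). The beam is to point along the board's +y.
- ear_defenders: yellow ear defenders, black headband, 0.24 kg (varies), upright on their cups. Origin midway between the cups at their undersides; z up, arch in the y-z plane (195 mm wide), x across the band. Cups 64 mm (x) by 84 high, 90 mm gap between. Padded crown 34 (x) x 62 (y) mm, 132 to 150 mm above the origin: grasp it across x, fingertips not below its underside
- headband_crown (a point): centre of the underside of the padded crown: this comes to rest on the bar
- hanger: hanger screwed to the bench: wooden base 170 x 86 x 12 mm (origin at the centre of its underside), a steel post at its +x end and a horizontal round bar, 16 mm thick, along its x axis, free from x = -73 mm (end disc, 25 mm across) to x = +57 mm (post). Nothing stands higher than the bar but the disc, by 4.5 mm
- bar_top (a point): point on top of the middle of the bar, 165 mm above the bench; hang the headband here, its arch square to the bar (either way round)
- dock: black charging dock screwed to the bench, base 130 x 84 x 12 mm, origin at the centre of its underside. Its square socket (48 mm outside, 32 inside, 40 deep, smooth; a 26 mm wide rest under the lamp goes on for 30 mm) slopes at 45 degrees: out of it means equally along the dock's +x and +z. The mouth lies up to 80 mm above the bench
- lamp: red inspection lamp, black ribs, 0.16 kg (varies). Origin at its foot's centre, z along it to the lens. Body 28 x 28 mm (x, y) up to z = 132 mm, then a black head 39 mm across. Docked: lowest 40 mm in the socket (2 mm play a side), z slopes up 45 degrees along the dock's x, its x slopes down 45 degrees, y is level: grasp across y about 100 mm from the foot, draw it out along its z
- lamp_lens (a point): centre of the lamp's lens, 175 mm along z from the foot; the light leaves along the lamp's z. The lamp balances about 60 mm from its foot
- block_plane: block plane standing on the bench, 50 x 160 x 52 mm; bystander
- try_square: try square lying flat, 105 x 154 x 15 mm; bystander
- tape_measure: yellow tape measure, 36 x 83 x 63 mm; bystander
- wax_tin: round tin, 74 mm across, 34 mm high; bystander
- sanding_block: cork sanding block, 65 x 106 x 32 mm; bystander

How it is judged (in metres and radians):
On the way, in this order (a step that is already met when the one before it is completed fails the run):
1. the ear defenders hang by the headband from the bar and are let go (z of headband_crown in the frame of hanger between 0.155 and 0.178 m and y of headband_crown in the frame of hanger between -0.032 and 0.032 m and x of headband_crown in the frame of hanger between -0.065 and 0.06 m and contact force between ear_defenders and hanger above 1 N and contact force between ear_defenders and the fingers below 0.05 N and angle between ear_defenders's own z axis and vertical below 0.4 rad and linear speed of ear_defenders below 0.08 m/s), for 0.3 s.
2. the lamp has been drawn clear out of its dock (distance between lamp and dock above 0.09 m and contact force between lamp and dock below 0.05 N and contact force between lamp and the fingers above 1 N and height (world z) of lamp above 0.05 m), for 0.1 s.
At the end, for the whole second after the job is handed in: Ear defenders hang by the crown on the bar, let go. Lamp held still, touching no board or dock: lens 22-100 mm above the board, 60 mm outside to 80 mm inside its right end, within 45 mm of its middle line; aimed along it to the left within 0.38 rad, 10 deg up to 20 down. Board moved < 30 mm (z of headband_crown in the frame of hanger between 0.155 and 0.178 m and y of headband_crown in the frame of hanger between -0.032 and 0.032 m and x of headband_crown in the frame of hanger between -0.065 and 0.06 m and contact force between ear_defenders and hanger above 1 N and contact force between ear_defenders and the fingers below 0.05 N and angle between ear_defenders's own z axis and vertical below 0.4 rad and contact force between lamp and the fingers above 1 N and contact force between lamp and board below 0.05 N and contact force between lamp and dock below 0.05 N and height (world z) of lamp above 0.04 m and x of lamp_lens in the frame of board_end between -0.045 and 0.045 m and y of lamp_lens in the frame of board_end between -0.06 and 0.08 m and z of lamp_lens in the frame of board_end between 0.022 and 0.1 m and y of lamp in the frame of board_end below -0.05 m and angle between the z axis of lamp and the y axis of board, either way round below 0.38 rad and angle between lamp's own z axis and vertical between 1.4 and 1.92 rad and linear speed of lamp below 0.03 m/s and angular speed of lamp below 0.2 rad/s and distance of board from where it was at the start of the episode below 0.03 m); the arm keeps its last pose, push and grip.
It fails at once if the board is shoved by more than 30 mm (distance of board from where it was at the start of the episode above 0.03 m).
It fails at once if a bystander is moved by more than 30 mm (distance of any of block_plane, try_square, tape_measure, wax_tin, sanding_block from where it was at the start of the episode above 0.03 m).
It fails at once if the lamp is dropped on the bench (height (world z) of lamp_lens below 0.025 m).
It also fails if it takes over 51 s, if anything falls off the work surface, if the arm or the gripper's body presses on something with over 40 N, if the wrist force passes 120 N, or if a joint passes its speed limit or range.

### The arm

A 7-joint arm with a two-finger parallel gripper is mounted at the origin on a cart in front of the work surface, level with it; the furniture and walls round the work are solid. World frame = base frame: x ahead of the robot, y to its left, z up, the work surface at z = 0. Lengths are in mm, angles in rad, forces in N, time in s.
With the tool pointing down it reaches from about 425 to 875 mm from the base axis. Payload 8.4 kg.
Tool frame: the origin (TCP) lies at the very end of the fingers, on their centre line; the grasp point (between the pads) lies 19 mm behind it; z points along the fingers, y is the line along which they close (so a half turn about z gives the same grasp; the last joint's range is limited). The gripper opens to 85 mm and grips with 20 to 120 N. Pads are 22 mm wide; open, the fingers measure 114 mm over their backs; the gripper's body (76 mm by 85 mm) begins 54 mm behind the grasp point. The pads swing forward as they close: fully open they stand 13 mm farther back than shut.
Start: joints at [1.209, 0.333, 0.04, 1.465, -0.013, 1.343, -0.059], TCP at [168.839, -627.66, 231.308] pointing down, gripper open.
Joint ranges: [-2.58, 2.58], [-0.38, 2.09], [-1.3, 1.39], [0.25, 2.4], [-1.5, 4.64], [0.08, 2.09], [-2.65, 2.65]. Speed limits (rad/s): [2.22, 2.22, 2.79, 2.79, 3.14, 3.14, 3.14].

### API

Orientations are given as a unit quaternion [w, x, y, z].
In Python, from bench import manip gives the robot as it stands. The module is installed in compiled form; this text tells all that it offers.
- The arm moves only by the tool send_rows, never from a script. Its argument "targets" is one flat list of numbers, 4 for each row, row after row: the shift along the tool's x, y, z scaled (see below), then the turn about the tool's z scaled (see below). A call has 1 to 5 rows; each row shifts and turns the commanded pose from where the row before left it, along the tool's axes as they then stand; what a row does not reach is not made up. The controller multiplies each number of a shift by 0.02 m and each number of a turn by 0.1 rad. A row lasts 1/10 s, in which the tool goes at most 50 mm and 8.59 degrees, less where a joint would pass 70% of its speed; a pose out of reach is approached as far as the arm can. A call with a number of a shift or a turn outside -1 to 1 is refused whole. A call with a gripper value outside its range is refused whole. "fingers" is the closure, from 0 (fully open) to 1 (shut), set as the call begins (left out, the last holds). The fingers move at their own pace and stop on an object; "newtons" is the grip in N (left out, the last holds). Time passes only in rows, so rows that do not move let the fingers close. It gives the time, the measured TCP pose, the force, the opening and the grip force at its end, in the units of the state.
- manip.sense(): the state, without advancing time (a new reading comes with each control period).
- manip.snapshot(name): name is "side" or "top"; returns a dict with "frame" (384x512x3 uint8, blue, green, red), "z_map" (384x512 float32, mm along the optical axis (not along the pixel's ray), 0 where there is no reading), "mtx" (3x3 intrinsics, pixels), "dist" ([k1, k2, p1, p2, k3] as OpenCV has them; the pictures are not rectified), "T" (4x4, takes a point from camera to world coordinates). Camera axes: x right, y down, z forward; pixel columns grow to the right and rows downward; lengths in mm; the calibration is good to about 2 mm. A picture is of the moment at which its call begins.
- manip.hand_in(): hands the job in; it is judged then, once.
The state is a dict: "clock": time; "joints": joint angles; "qd": joint speeds; "joint_efforts": joint torques, N m; "position": TCP position; "tcp_rot": TCP orientation; "wrist_force": force on the tool from outside, world axes, zero at the start; "torque": the same for the moment, N m; "width": opening from 0.0 (shut) to 1.0 (fully open); "finger_force": force on a finger pad.
Only numpy, scipy, OpenCV 4.12 (cv2) and the standard library are available. Lean on these libraries where they do the work, as an engineer would, in place of code of your own. Each camera call takes 0.05 s, during which the arm holds its last target. There are 200 camera calls.

## Working session

There is one attempt and no reset: what is moved stays moved. The work goes in short steps, Python scripts to look and compute and a tool call to move; the robot and the scene stay as the last step left them, time stands still between calls to the robot, and variables do not carry over. Pictures are saved under pics/ and viewed, at most 10 in all, crops included, and the job is handed in when it is done.

Besides the shell and the picture viewer there is one more tool, called as name(argument=value, ...) on one line, values as JSON. send_rows: Moves the arm, as the interface text tells. Shifts and turns lie within -1 to 1; 1 stands for 0.02 m of shift or 0.1 rad of turn. Its arguments: {"type":"object","properties":{"targets":{"type":"array","items":{"type":"number"}},"fingers":{"type":"number"},"newtons":{"type":"number"}},"required":["targets"]}

```bash
mkdir -p pics
cat > h.py <<'E'
import numpy as np, cv2
from bench import manip
from scipy.spatial.transform import Rotation as R
def rot(q): return R.from_quat([q[1],q[2],q[3],q[0]]).as_matrix()
def cloud(s):
    z=s["z_map"].astype(float); h,w=z.shape
    u,v=np.meshgrid(np.arange(w),np.arange(h))
    p=cv2.undistortPoints(np.stack([u,v],-1).reshape(-1,1,2).astype(np.float64),s["mtx"],s["dist"]).reshape(h,w,2)
    P=np.dstack([p[...,0]*z,p[...,1]*z,z]); T=np.array(s["T"])
    W=P@T[:3,:3].T+T[:3,3]; W[z==0]=np.nan
    return W
E
python3 - <<'E'
from h import *
ims=[]
for n in("top","side"):
    s=manip.snapshot(n); np.savez(n+".npz",**s); cv2.imwrite(f"pics/{n}0.png",s["frame"]); print(n,np.round(s["T"],2).tolist())
st=manip.sense(); print({k:np.round(v,3).tolist() for k,v in st.items()}); print(rot(st["tcp_rot"]).round(3))
E
```

```text
top [[-0.25, -0.94, 0.23, 160.06], [-0.97, 0.25, -0.05, -8.23], [-0.01, -0.24, -0.97, 1738.63], [0.0, 0.0, 0.0, 1.0]]
side [[-0.97, -0.16, 0.21, 184.81], [-0.26, 0.56, -0.78, 1194.73], [0.01, -0.81, -0.59, 1110.77], [0.0, 0.0, 0.0, 1.0]]
{'clock': 0.1, 'joints': [1.209, 0.334, 0.04, 1.466, -0.013, 1.343, -0.058], 'qd': [-0.002, -0.001, -0.002, -0.003, 0.001, 0.002, -0.001], 'joint_efforts': [0.005, -66.002, 1.371, -40.647, 0.017, 0.009, 0.0], 'position': [168.709, -627.27, 230.454], 'tcp_rot': [-0.001, 0.991, 0.131, -0.0], 'wrist_force': [-0.139, 0.125, -0.279], 'torque': [0.007, 0.028, -0.031], 'finger_force': 0.0, 'width': 0.998}
[[ 0.966  0.26  -0.001]
 [ 0.26  -0.966  0.001]
 [-0.    -0.002 -1.   ]]
```

View pics/top0.png

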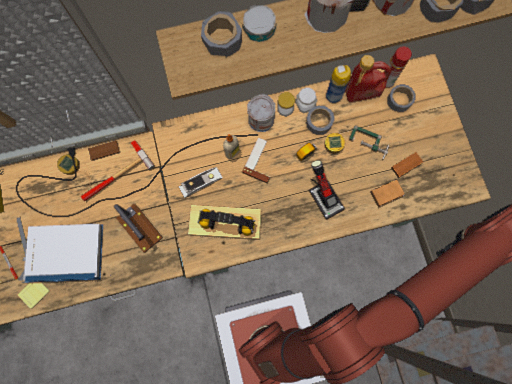

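View pics/side0.png

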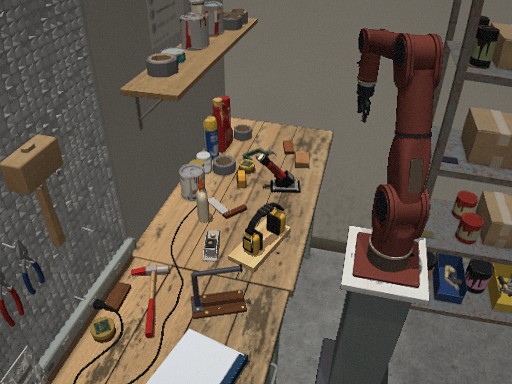

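The top view shows the ear defenders on the board at (225,222), the hanger at (138,227) and the lamp in its dock at (325,190). In the side view the hanger post is at about (197,285), with its bar running to (240,268) at the robot side. The lamp is at (270,165).

```bash
cat > m.py <<'E'
from h import *
def load(n): return dict(np.load(n+".npz"))
def rect(p,name):
    r=cv2.minAreaRect(p[:,:2].astype(np.float32)); b=cv2.boxPoints(r)
    e=b[1]-b[0]; f=b[2]-b[1]
    L=e if np.linalg.norm(e)>np.linalg.norm(f) else f
    print(name,len(p),"c",np.round(r[0],1),"size",np.round(r[1],1),"long-axis deg",round(np.degrees(np.arctan2(L[1],L[0]))%180,1),"med z",round(float(np.median(p[:,2])),1))
for n in("top","side"):
    s=load(n); W=cloud(s); hsv=cv2.cvtColor(s["frame"],cv2.COLOR_BGR2HSV); H,S,V=[hsv[...,i].astype(int) for i in range(3)]
    def win(u0,u1,v0,v1):
        m=np.zeros(H.shape,bool); m[v0:v1,u0:u1]=1; return m&~np.isnan(W[...,2])
    def go(m,name):
        if m.sum()>8: rect(W[m],n+" "+name)
    z=W[...,2]
    if n=="top": wb,wh,wd=win(180,270,195,250),win(105,172,195,260),win(298,350,152,225)
    else: wb,wh,wd=win(220,305,195,275),win(185,252,255,325),win(245,305,145,200)
    print("bench z",np.nanmedian(z[wb&(z<15)]))
    go(wb&(z>16)&(z<27),"board"); go(wb&(z>60)&(z<115)&(V>0),"cups"); go(wb&(z>150),"crown")
    go(wh&(z>7)&(z<17),"base"); go(wh&(z>150)&(z<175),"bar")
    go(wd&(z>7)&(z<17)&(V<90),"dock base")
    red=(S>130)&((H<8)|(H>172)); go(wd&red&(z>40),"lamp red"); go(wd&(z>110),"lamp head")
    for nm,m in(("crown",wb&(z>150)),("lampred",wd&red&(z>40)),("bar",wh&(z>150)&(z<175)),("head",wd&(z>110))):
        if m.any(): print("  ",nm,"mean",W[m].mean(0).round(1),"min",W[m].min(0).round(1),"max",W[m].max(0).round(1))
E
python3 m.py
```

```text
bench z 0.5667173283241027
top board 1058 c [476.4  51.9] size [280.3 143.9] long-axis deg 69.8 med z 22.0
top cups 313 c [447.4  40.6] size [198.4  64.6] long-axis deg 66.4 med z 100.8
top crown 349 c [448.2  38.9] size [141.3  35. ] long-axis deg 64.5 med z 166.9
top base 886 c [523.3 359.5] size [243.5 243.3] long-axis deg 78.2 med z 11.2
top bar 222 c [519.5 352.6] size [152.3  22.2] long-axis deg 25.1 med z 164.4
top dock base 171 c [ 503.6 -336.6] size [147.  250.3] long-axis deg 170.1 med z 11.8
top lamp red 183 c [ 485.1 -332.8] size [74.7 39.3] long-axis deg 10.7 med z 96.1
top lamp head 219 c [ 529.5 -317.9] size [79.6 38. ] long-axis deg 16.1 med z 147.2
   crown mean [446.8  38.4 166.4] min [409.5 -25.8 150.4] max [483.  107.1 183.7]
   lampred mean [ 482.2 -329.3   96.2] min [ 448.2 -355.    51.7] max [ 518.8 -306.6  142.3]
   bar mean [515.7 352.1 164. ] min [445.8 311.8 151. ] max [587.6 392.9 173.4]
   head mean [ 529.7 -315.7  143.4] min [ 488.  -339.4  110.8] max [ 569.6 -293.   171.4]
bench z -0.37237054572710804
side board 917 c [524.   15.1] size [271.8 274.5] lo
[... 249 characters left out ...]
deg 98.3 med z 11.6
side bar 285 c [515.2 357.3] size [151.4  21.1] long-axis deg 27.3 med z 161.0
side dock base 235 c [ 520.8 -476.1] size [276.8 397.5] long-axis deg 105.9 med z 11.9
side lamp red 160 c [ 492.5 -319.2] size [102.4  36.6] long-axis deg 16.9 med z 91.5
side lamp head 149 c [ 524.8 -318.2] size [73.  45.6] long-axis deg 13.8 med z 140.1
   crown mean [457.3 149.9 163.7] min [406.1 -22.5 150.1] max [508.4 357.  177.8]
   lampred mean [ 483.9 -321.    92. ] min [ 442.5 -351.6   49. ] max [ 540.1 -299.5  137.7]
   bar mean [514.8 358.  160.3] min [445.7 318.1 150.1] max [584.3 399.  168.4]
   head mean [ 526.1 -312.2  138.2] min [ 486.8 -347.1  110. ] max [ 562.4 -293.1  167.1]
```

send_rows(targets=[0,0,0,-1,0,0,0,-1,0,0,0,-1,0,0,0,-1,0,0,0,-1], fingers=0)

```text
clock: 0.6
position: [168.8, -627.4, 230.8]
tcp_rot: [-0.0, 0.927, 0.374, 0.0]
wrist_force: [0.3, -0.2, -0.6]
width: 1.004
finger_force: 0.0
```

send_rows(targets=[0,0,0,-1,0,0,0,-1,0,0,0,-1,0,0,0,-0.8,0,1,0,0])

```text
clock: 1.1
position: [184.1, -636.1, 231.3]
tcp_rot: [-0.001, 0.841, 0.54, -0.001]
wrist_force: [-0.4, 0.9, 0.0]
width: 1.001
finger_force: 0.0
```

send_rows(targets=[0.8,0.8,0,0,1,0,0,0,1,0,0,0,1,0,0,0,1,0,0,0])

```text
clock: 1.6
position: [241.7, -554.3, 230.8]
tcp_rot: [-0.0, 0.841, 0.541, 0.0]
wrist_force: [-0.1, -1.0, -0.2]
width: 1.001
finger_force: 0.0
```

```bash
cat >> h.py <<'E'
def togo(x,y,z,heading=None):
    st=manip.sense(); M=rot(st["tcp_rot"]); p=np.array(st["position"]); a=np.arctan2(M[1,1],M[0,1])
    print("t",round(st["clock"],2),"pos",p.round(1),"ytool deg",round(np.degrees(a),1),"w",np.round(st["width"],3),"ff",np.round(st["finger_force"],2),"F",np.round(st["wrist_force"],1))
    print("shift units",(M.T@(np.array([x,y,z])-p)/20).round(2), "turn units", None if heading is None else round(-((heading-np.degrees(a)+180)%360-180)*np.pi/180/.1,2))
E
python3 - <<'E'
from h import *
togo(446.5,39.5,230,-24.7)
# lamp axis & board, from first pictures
for n in("top","side"):
    s=dict(np.load(n+".npz")); W=cloud(s); hsv=cv2.cvtColor(s["frame"],cv2.COLOR_BGR2HSV); H,S,V=[hsv[...,i].astype(int) for i in range(3)]; z=W[...,2]
    X,Y=W[...,0],W[...,1]
    m=(z>16)&(z<28)&(abs(X-460)<130)&(abs(Y-45)<180)&(V>120)
    k=cv2.connectedComponentsWithStats(m.astype(np.uint8)); 
    for i in range(1,k[0]):
        if k[2][i,4]>60:
            r=cv2.minAreaRect(W[k[1]==i][:,:2].astype(np.float32)); print(n,"board",k[2][i],r)
    lm=(abs(X-490)<100)&(abs(Y+325)<60)&(z>95)
    P=W[lm]; 
    # section in-plane: fit line of lateral centre vs forward
    a=np.radians(14);f=np.array([np.cos(a),np.sin(a)]);g=np.array([-f[1],f[0]])
    F=P[:,:2]@f;G=P[:,:2]@g
    for lo in range(440,600,15):
        q=(F>=lo-60-0)&(F<lo-45); 
        if q.sum()>5: print(n,"fwd",lo-60,"lat",np.percentile(G[q],[3,97]).round(1),"ztop",np.percentile(P[q,2],95).round(1))
E
```

```text
t 1.6 pos [ 241.7 -554.3  230.8] ytool deg -24.5 w 1.001 ff 0.0 F [-0.1 -1.  -0.2]
shift units [31.26 -3.    0.06] turn units 0.03
top board [ 188  205   73   34 1106] ((461.3498229980469, 47.87975311279297), (260.2558898925781, 110.67171478271484), 71.83667755126953)
top fwd 380 lat [-449.7 -425.5] ztop 106.5
top fwd 395 lat [-449.5 -422.9] ztop 120.6
top fwd 410 lat [-450.6 -422.3] ztop 136.6
top fwd 425 lat [-451.8 -420.3] ztop 155.9
top fwd 440 lat [-451.8 -417.6] ztop 168.7
top fwd 455 lat [-453.9 -418.9] ztop 163.3
top fwd 470 lat [-451.8 -424.6] ztop 150.6
side board [228 217  63  52 813] ((456.2943115234375, 47.36402893066406), (265.78619384765625, 112.7010269165039), 71.0445327758789)
side fwd 380 lat [-450.1 -416.2] ztop 107.9
side fwd 395 lat [-456.3 -422.8] ztop 123.4
side fwd 410 lat [-440.  -419.3] ztop 143.2
side fwd 425 lat [-437.7 -419.9] ztop 158.0
side fwd 440 lat [-455.3 -418.2] ztop 164.9
side fwd 455 lat [-455.3 -417.5] ztop 157.7
```

send_rows(targets=[1,0,0,0,1,0,0,0,1,0,0,0,1,0,0,0,1,0,0,0])

```text
clock: 2.1
position: [283.4, -462.9, 231.2]
tcp_rot: [-0.0, 0.841, 0.541, 0.0]
wrist_force: [1.0, 0.7, -0.7]
width: 0.999
finger_force: 0.0
```

send_rows(targets=[1,0,0,0,1,0,0,0,1,0,0,0,1,0,0,0,1,0,0,0])

```text
clock: 2.6
position: [324.9, -371.8, 231.3]
tcp_rot: [0.0, 0.841, 0.541, -0.0]
wrist_force: [0.2, -0.4, -0.1]
width: 1.003
finger_force: 0.0
```

send_rows(targets=[1,0,0,0,1,0,0,0,1,0,0,0,1,0,0,0,1,0,0,0])

```text
clock: 3.1
position: [366.3, -280.9, 231.3]
tcp_rot: [0.0, 0.841, 0.541, -0.0]
wrist_force: [0.7, -0.9, -0.3]
width: 1.0
finger_force: 0.0
```

send_rows(targets=[1,0,0,0,1,0,0,0,1,0,0,0,1,0,0,0,1,0,0,0])

```text
clock: 3.6
position: [407.6, -189.9, 231.3]
tcp_rot: [0.0, 0.841, 0.541, -0.0]
wrist_force: [-0.2, 0.8, 0.8]
width: 1.002
finger_force: 0.0
```

send_rows(targets=[1,0,0,0,1,0,0,0,1,0,0,0,1,0,0,0,1,0,0,0])

```text
clock: 4.1
position: [449.0, -99.0, 231.3]
tcp_rot: [0.0, 0.841, 0.541, -0.0]
wrist_force: [0.1, 0.7, -0.7]
width: 0.998
finger_force: 0.0
```

send_rows(targets=[1,-0.6,0,0,1,-0.6,0,0,1,-0.6,0,0,1,-0.6,0,0,1,-0.6,0,0])

```text
clock: 4.6
position: [435.3, 17.0, 231.3]
tcp_rot: [0.0, 0.841, 0.541, -0.0]
wrist_force: [0.2, 0.3, 0.2]
width: 1.0
finger_force: 0.0
```

send_rows(targets=[1,0,0,0,0.2,0,0,0,0,0,0,0])

```text
clock: 4.9
position: [445.7, 37.9, 231.2]
tcp_rot: [0.0, 0.841, 0.541, -0.0]
wrist_force: [0.4, -0.7, -0.3]
width: 0.998
finger_force: 0.0
```

Run:
```python
from h import *
togo(446.5,39.5,153,-24.7)
```

```text
t 4.9 pos [445.7  37.9 231.2] ytool deg -24.4 w 0.998 ff 0.0 F [ 0.4 -0.7 -0.3]
shift units [0.09 0.01 3.91] turn units 0.04
```

send_rows(targets=[0.1,0,1,0,0,0,1,0,0,0,1,0,0,0,0.6,0,0,0,0.3,0])

```text
clock: 5.4
position: [446.0, 38.4, 152.3]
tcp_rot: [-0.0, 0.841, 0.54, -0.001]
wrist_force: [0.0, -0.3, 1.3]
width: 1.0
finger_force: 0.0
```

send_rows(targets=[0,0,0,0,0,0,0,0,0,0,0,0,0,0,0,0,0,0,0,0], fingers=1, newtons=50)

```text
clock: 5.9
position: [447.5, 39.1, 154.2]
tcp_rot: [0.001, 0.841, 0.541, 0.001]
wrist_force: [0.7, -0.9, 6.6]
width: 0.385
finger_force: 50.9
```

send_rows(targets=[0,0,0,0,0,0,-0.5,0,0,0,-0.5,0])

```text
clock: 6.2
position: [446.1, 39.3, 173.7]
tcp_rot: [-0.0, 0.841, 0.541, -0.0]
wrist_force: [0.4, 0.2, -2.7]
width: 0.386
finger_force: 50.1
```

Run:
```python
from h import *
togo(517,355,340,26.5)
s=manip.snapshot("side"); W=cloud(s); cv2.imwrite("pics/s1.png",cv2.resize(s["frame"][150:340,150:350],None,fx=3,fy=3))
```

```text
t 6.2 pos [446.1  39.3 173.7] ytool deg -24.5 w 0.386 ff 50.11 F [ 0.4  0.2 -2.7]
shift units [15.83 -3.34 -8.31] turn units -8.9
```

View pics/s1.png

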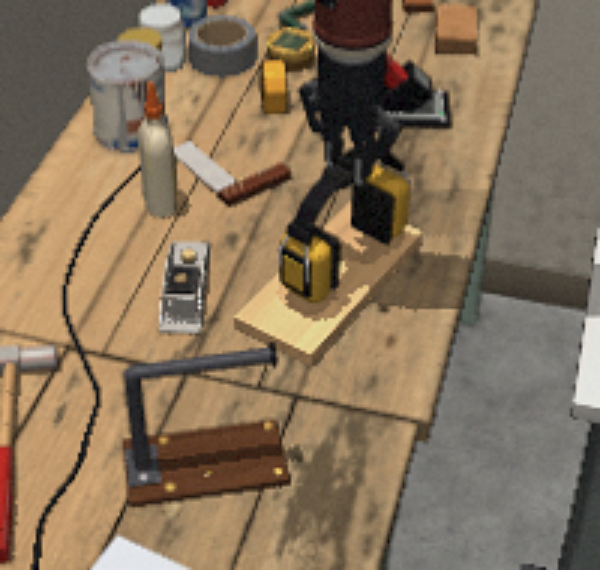

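The defenders are lifted: the cups at crop (310,265) and (380,200) are clear of the board.

send_rows(targets=[0,0,-1,0,0,0,-1,0,0,0,-1,0,0,0,-1,-1,0,0,-1,-1])

```text
clock: 6.75
position: [446.5, 39.2, 274.5]
tcp_rot: [0.0, 0.782, 0.624, 0.0]
wrist_force: [-0.1, 0.1, -2.5]
width: 0.389
finger_force: 50.5
```

send_rows(targets=[0,0,-1,-1,0,0,-1,-1,0,0,-1,-1,0,0,0,-1,0,0,0,-1])

```text
clock: 7.25
position: [446.8, 39.3, 334.2]
tcp_rot: [0.001, 0.603, 0.798, 0.0]
wrist_force: [-0.5, -0.3, -2.4]
width: 0.381
finger_force: 50.5
```

send_rows(targets=[0,0,0,-1,0,0,0,-0.9,0,0,0,0])

```text
clock: 7.55
position: [446.5, 39.3, 333.5]
tcp_rot: [0.0, 0.526, 0.851, -0.0]
wrist_force: [0.3, 0.2, -2.3]
width: 0.392
finger_force: 50.5
```

Run:
```python
from h import *
togo(514,353.5,330,26.3)
```

```text
t 7.55 pos [446.5  39.3 333.5] ytool deg 26.6 w 0.392 ff 50.47 F [ 0.3  0.2 -2.3]
shift units [12.54 10.04  0.18] turn units 0.05
```

send_rows(targets=[0.9,0.7,0,0,0.9,0.7,0,0,0.9,0.7,0,0,0.9,0.7,0,0,0.9,0.7,0,0])

```text
clock: 8.05
position: [469.2, 151.8, 333.6]
tcp_rot: [0.0, 0.528, 0.849, 0.0]
wrist_force: [0.5, 0.1, -2.5]
width: 0.384
finger_force: 50.5
```

send_rows(targets=[0.9,0.7,0,0,0.9,0.7,0,0,0.9,0.7,0,0,0.9,0.7,0,0,0.9,0.7,0,0])

```text
clock: 8.55
position: [491.9, 263.4, 333.4]
tcp_rot: [-0.0, 0.528, 0.849, -0.0]
wrist_force: [-0.6, 0.1, -2.7]
width: 0.387
finger_force: 50.5
```

send_rows(targets=[0.9,0.7,0,0,0.9,0.7,0,0,0.9,0.7,0,0,0.8,0.9,0,0,0,0,0,0])

```text
clock: 9.05
position: [513.9, 354.6, 332.5]
tcp_rot: [-0.001, 0.527, 0.85, 0.0]
wrist_force: [-1.0, -0.4, -2.7]
width: 0.387
finger_force: 51.1
```

Run:
```python
from h import *
togo(514,353.5,169,26.3)
s=manip.snapshot("side"); cv2.imwrite("pics/s2.png",cv2.resize(s["frame"][130:340,130:330],None,fx=2.8,fy=2.8))
```

```text
t 9.05 pos [513.9 354.6 332.5] ytool deg 26.5 w 0.387 ff 51.05 F [-1.  -0.4 -2.7]
shift units [-0.07 -0.01  8.18] turn units 0.03
```

View pics/s2.png

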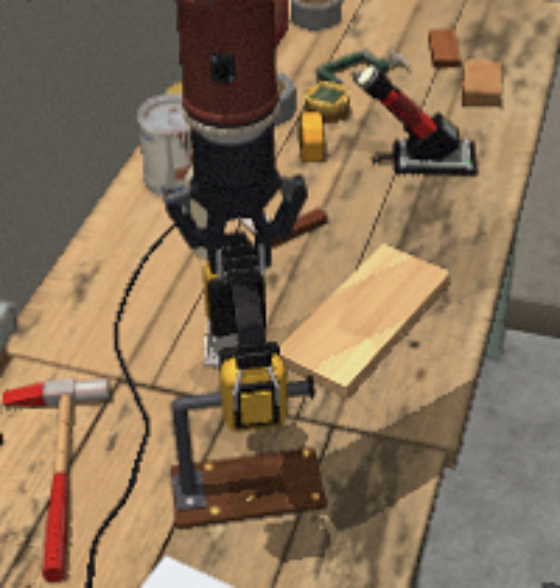

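The defenders are square above the bar: the near cup is at crop (255,390), and the bar runs from (185,400) to (310,385). I'll lower them now.

send_rows(targets=[0,0,1,0,0,0,1,0,0,0,1,0,0,0,1,0,0,0,1,0])

```text
clock: 9.6
position: [514.5, 350.8, 232.8]
tcp_rot: [0.0, 0.528, 0.849, -0.0]
wrist_force: [0.9, 1.1, -2.0]
width: 0.385
finger_force: 51.1
```

send_rows(targets=[0,0,1,0,0,0,1,0,0,0,0.8,0,0,0,0.1,0,0,0,0.1,0])

```text
clock: 10.1
position: [514.5, 351.8, 173.7]
tcp_rot: [0.0, 0.527, 0.85, 0.0]
wrist_force: [1.5, -0.7, -2.7]
width: 0.381
finger_force: 51.0
```

send_rows(targets=[0,0,0.15,0,0,0,0.1,0,0,0,0,0])

```text
clock: 10.4
position: [514.4, 352.2, 168.6]
tcp_rot: [0.0, 0.526, 0.85, 0.0]
wrist_force: [0.1, -0.4, -2.3]
width: 0.381
finger_force: 51.0
```

send_rows(targets=[0,0,0.1,0,0,0,0.1,0,0,0,0,0])

```text
clock: 10.7
position: [514.5, 352.3, 165.1]
tcp_rot: [0.0, 0.526, 0.85, 0.0]
wrist_force: [-1.4, -1.9, 3.7]
width: 0.387
finger_force: 51.7
```

send_rows(targets=[0,0,0.05,0,0,0,0.05,0,0,0,0,0])

```text
clock: 11.0
position: [514.5, 352.3, 164.9]
tcp_rot: [0.001, 0.527, 0.85, 0.0]
wrist_force: [-6.1, -6.5, 20.2]
width: 0.389
finger_force: 53.7
```

send_rows(targets=[0,0,-0.05,0,0,0,-0.03,0])

```text
clock: 11.2
position: [514.5, 352.3, 165.1]
tcp_rot: [0.0, 0.526, 0.85, 0.0]
wrist_force: [-1.6, -2.0, 3.0]
width: 0.388
finger_force: 51.9
```

send_rows(targets=[0,0,0,0,0,0,0,0,0,0,0,0,0,0,0,0,0,0,0,0], fingers=0)

```text
clock: 11.7
position: [514.3, 352.1, 163.8]
tcp_rot: [-0.0, 0.526, 0.85, 0.0]
wrist_force: [0.4, -0.4, 0.4]
width: 1.002
finger_force: 0.0
```

send_rows(targets=[0,0,-0.5,0,0,0,-1,0,0,0,-1,0,0,0,-1,0,0,0,0,0])

```text
clock: 12.2
position: [515.1, 353.4, 237.6]
tcp_rot: [0.001, 0.526, 0.85, 0.002]
wrist_force: [-0.3, -0.0, 0.6]
width: 1.0
finger_force: 0.0
```

Run:
```python
from h import *
# lamp grasp: fwd 411 lat -436.5 in 14 deg frame
a=np.radians(14);f=np.array([np.cos(a),np.sin(a)]);g=np.array([-f[1],f[0]])
G=411*f-436.5*g; print("grasp",G)
togo(G[0],G[1],235,-76)
s=manip.snapshot("side"); cv2.imwrite("pics/s3.png",cv2.resize(s["frame"][130:340,130:330],None,fx=2.8,fy=2.8))
s=manip.snapshot("top"); W=cloud(s); z=W[...,2]; X,Y=W[...,0],W[...,1]
m=(z>50)&(z<150)&(np.hypot(X-514,Y-353)<130); P=W[m]
r=cv2.minAreaRect(P[:,:2].astype(np.float32)); print(m.sum(),r)
```

```text
grasp [ 504.39045093 -324.10418543]
t 12.2 pos [515.1 353.4 237.6] ytool deg 26.5 w 1.0 ff 0.0 F [-0.3 -0.   0.6]
shift units [-3.008e+01 -1.558e+01  3.000e-02] turn units 17.89
256 ((508.19622802734375, 351.2820739746094), (63.00478744506836, 196.2195587158203), 23.24795150756836)
```

View pics/s3.png

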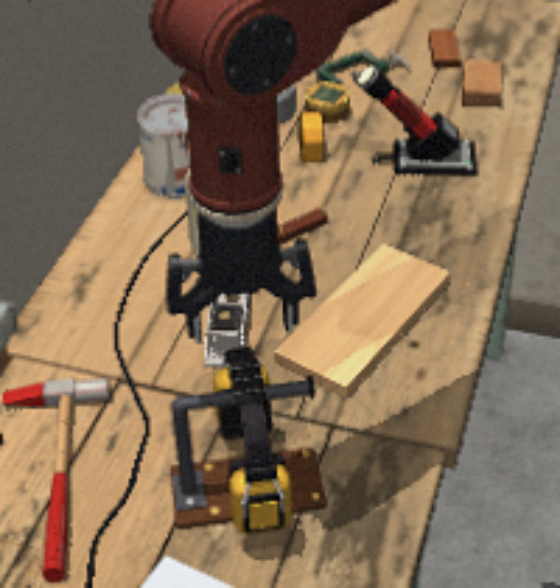

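The defenders hang squarely on the bar, crown at crop (245,385), and the fingers are clear. Next is the lamp.

send_rows(targets=[-1,-0.5,0,0,-1,-0.5,0,0,-1,-0.5,0,0,-1,-0.5,0,0,-1,-0.5,0,0])

```text
clock: 12.8
position: [513.6, 239.0, 232.9]
tcp_rot: [-0.0, 0.526, 0.85, -0.001]
wrist_force: [0.3, 1.1, -0.0]
width: 0.998
finger_force: 0.0
```

send_rows(targets=[-1,-0.5,0,0,-1,-0.5,0,0,-1,-0.5,0,0,-1,-0.5,0,0,-1,-0.5,0,0])

```text
clock: 13.3
position: [513.4, 127.3, 233.1]
tcp_rot: [-0.001, 0.527, 0.85, -0.0]
wrist_force: [-0.1, -0.1, -0.6]
width: 0.998
finger_force: 0.0
```

send_rows(targets=[-1,-0.5,0,0,-1,-0.5,0,0,-1,-0.5,0,0,-1,-0.5,0,0,-1,-0.5,0,0])

```text
clock: 13.8
position: [513.1, 15.6, 233.1]
tcp_rot: [-0.001, 0.527, 0.85, -0.0]
wrist_force: [0.6, -0.1, -0.1]
width: 1.004
finger_force: 0.0
```

send_rows(targets=[-1,-0.5,0,0,-1,-0.5,0,0,-1,-0.5,0,0,-1,-0.5,0,0,-1,-0.5,0,0])

```text
clock: 14.3
position: [512.9, -96.1, 233.1]
tcp_rot: [-0.001, 0.527, 0.85, -0.0]
wrist_force: [0.0, -0.7, 1.0]
width: 1.005
finger_force: 0.0
```

send_rows(targets=[-1,-0.5,0,0,-1,-0.5,0,0,-1,-0.5,0,0,-1,-0.5,0,0,-1,-0.5,0,0])

```text
clock: 14.8
position: [512.7, -207.8, 233.0]
tcp_rot: [-0.001, 0.526, 0.85, -0.0]
wrist_force: [-0.5, -0.4, 0.1]
width: 0.998
finger_force: 0.0
```

send_rows(targets=[-1,-0.6,0,0,-1,-0.6,0,0,-1,-0.6,0,0,-1,-0.6,0,0,-1,-0.6,0,0])

```text
clock: 15.3
position: [503.5, -324.0, 232.9]
tcp_rot: [-0.001, 0.526, 0.85, -0.0]
wrist_force: [-0.2, 0.6, 1.5]
width: 1.002
finger_force: 0.0
```

send_rows(targets=[0,0,0,1,0,0,0,1,0,0,0,1,0,0,0,1,0,0,0,1])

```text
clock: 15.8
position: [503.7, -323.0, 232.8]
tcp_rot: [-0.001, 0.722, 0.692, -0.0]
wrist_force: [0.3, 0.8, 0.4]
width: 1.001
finger_force: 0.0
```

send_rows(targets=[0,0,0,1,0,0,0,1,0,0,0,1,0,0,0,1,0,0,0,1])

```text
clock: 16.3
position: [503.7, -323.0, 232.8]
tcp_rot: [-0.001, 0.871, 0.492, -0.0]
wrist_force: [-0.5, 0.8, -1.0]
width: 0.996
finger_force: 0.0
```

send_rows(targets=[0,0,0,1,0,0,0,1,0,0,0,1,0,0,0,1,0,0,0,1])

```text
clock: 16.8
position: [503.7, -323.0, 232.8]
tcp_rot: [-0.001, 0.965, 0.261, -0.001]
wrist_force: [0.4, -0.7, -0.3]
width: 1.0
finger_force: 0.0
```

send_rows(targets=[0,0,0,1,0,0,0,1,0,0,0,0.8,0,0,0,0])

```text
clock: 17.2
position: [503.8, -322.9, 232.9]
tcp_rot: [-0.001, 0.992, 0.125, -0.001]
wrist_force: [0.4, 0.5, -0.3]
width: 0.999
finger_force: 0.0
```

Run:
```python
from h import *
togo(504.4,-324.1,84,-76)
```

```text
t 17.2 pos [ 503.8 -322.9  232.9] ytool deg -75.6 w 0.999 ff 0.0 F [ 0.4  0.5 -0.3]
shift units [0.03 0.07 7.45] turn units 0.07
```

send_rows(targets=[-0.45,0.05,1,0,0,0,1,0,0,0,1,0,0,0,1,0,0,0,1,0])

```text
clock: 17.7
position: [495.3, -326.2, 132.5]
tcp_rot: [-0.0, 0.992, 0.127, -0.0]
wrist_force: [-0.3, -0.1, -0.7]
width: 1.002
finger_force: 0.0
```

send_rows(targets=[0,0,1,0,0,0,0.7,0,0,0,0.2,0,0,0,0.1,0,0,0,0,0])

```text
clock: 18.2
position: [496.1, -326.6, 94.4]
tcp_rot: [0.0, 0.992, 0.126, 0.0]
wrist_force: [0.5, 0.4, 0.0]
width: 0.997
finger_force: 0.0
```

Run:
```python
from h import *
togo(504.4,-324.1,84,-76)
s=manip.snapshot("side"); cv2.imwrite("pics/s4.png",cv2.resize(s["frame"][110:210,220:340],None,fx=6,fy=6,interpolation=cv2.INTER_CUBIC))
```

```text
t 18.2 pos [ 496.1 -326.6   94.4] ytool deg -75.5 w 0.997 ff 0.0 F [0.5 0.4 0. ]
shift units [ 0.43 -0.02  0.52] turn units 0.09
```

View pics/s4.png

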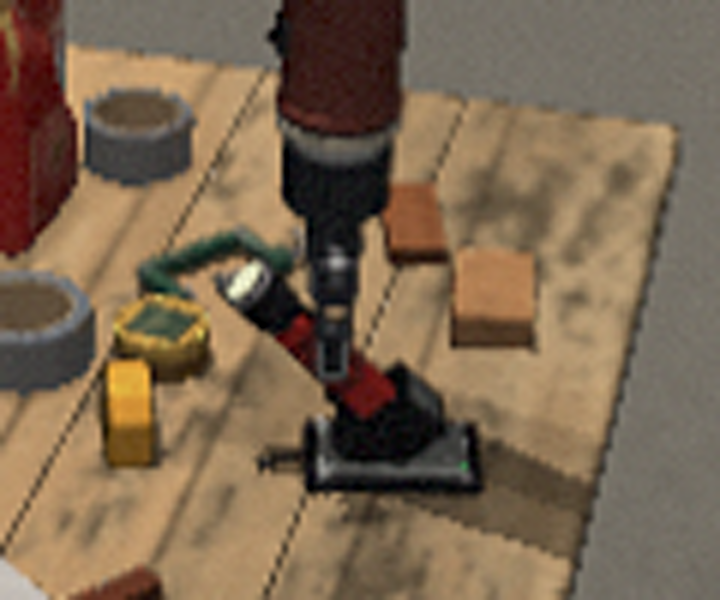

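The fingers, tips at crop (333,375), straddle the lamp body behind its head at (260,290), with room to spare. I'll go a little lower while watching the force.

send_rows(targets=[0.1,0,0.15,0,0.1,0,0.15,0,0,0,0.1,0,0,0,0,0])

```text
clock: 18.65
position: [499.5, -325.2, 85.5]
tcp_rot: [-0.0, 0.992, 0.126, -0.0]
wrist_force: [-0.2, -0.1, 0.0]
width: 1.001
finger_force: 0.0
```

send_rows(targets=[0,0,0,0,0,0,0,0,0,0,0,0,0,0,0,0,0,0,0,0], fingers=1, newtons=60)

```text
clock: 19.15
position: [499.7, -325.5, 86.2]
tcp_rot: [0.0, 0.992, 0.126, 0.0]
wrist_force: [-0.8, 0.2, 2.4]
width: 0.32
finger_force: 60.0
```

send_rows(targets=[0.3,0,-0.3,0,0.4,0,-0.4,0,0.5,0,-0.5,0,0.5,0,-0.5,0,0.5,0,-0.5,0])

```text
clock: 19.65
position: [543.2, -314.1, 131.0]
tcp_rot: [0.0, 0.992, 0.126, 0.0]
wrist_force: [-1.6, -0.3, -0.8]
width: 0.322
finger_force: 59.7
```

send_rows(targets=[0.5,0,-0.5,0,0.5,0,-0.5,0,0.3,0,-1,0,0,0,-1,0,0,0,0,0])

```text
clock: 20.15
position: [569.9, -307.8, 193.5]
tcp_rot: [0.001, 0.992, 0.126, 0.002]
wrist_force: [0.5, -0.7, -1.9]
width: 0.322
finger_force: 59.8
```

Run:
```python
from h import *
togo(504.4,-324.1,150,-76)
s=manip.snapshot("side"); np.savez("side5.npz",**s); cv2.imwrite("pics/s5.png",cv2.resize(s["frame"][90:210,220:340],None,fx=5,fy=5,interpolation=cv2.INTER_CUBIC))
```

```text
t 20.15 pos [ 569.9 -307.8  193.5] ytool deg -75.5 w 0.322 ff 59.83 F [ 0.5 -0.7 -1.9]
shift units [-3.38 -0.04  2.16] turn units 0.09
```

View pics/s5.png

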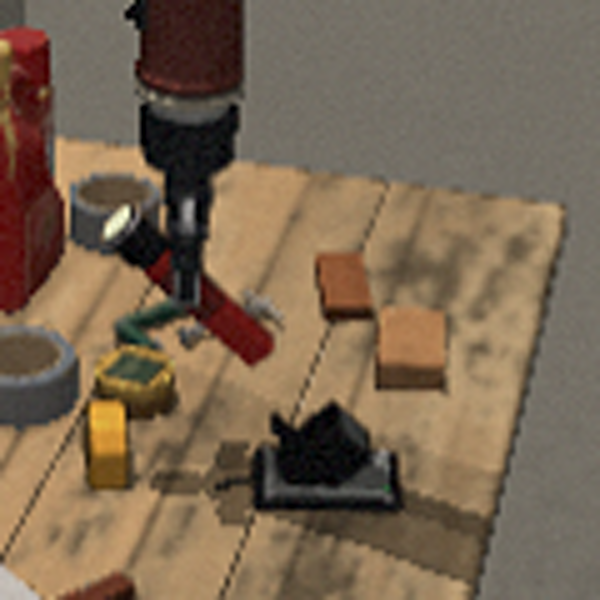

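The lamp is out and held at 45°, with its head at crop (125,225) and its foot at (262,350). I'll pivot it towards level by pressing its underside on the top edge of the fixed socket.

send_rows(targets=[-1,0,0,0,-1,0,0,0,-1,0,0,0,-0.9,0,0.5,0,0,0,1,0], newtons=30)

```text
clock: 20.7
position: [490.1, -329.3, 160.2]
tcp_rot: [0.001, 0.992, 0.125, 0.0]
wrist_force: [-0.0, 0.6, -1.9]
width: 0.319
finger_force: 59.9
```

send_rows(targets=[0,0,0.7,0,0,0,0.4,0,0,0,0.3,0,0,0,0.3,0,0,0,0.3,0])

```text
clock: 21.2
position: [493.4, -328.0, 121.6]
tcp_rot: [0.001, 0.992, 0.126, 0.001]
wrist_force: [-1.3, -0.1, 11.3]
width: 0.314
finger_force: 60.4
```

```bash
cat > lamp.py <<'E'
from h import *
import sys
togo(504.4,-324.1,80,-76)
s=manip.snapshot("side"); W=cloud(s); hsv=cv2.cvtColor(s["frame"],cv2.COLOR_BGR2HSV); H,S,V=[hsv[...,i].astype(int) for i in range(3)]
st=manip.sense(); p=np.array(st["position"]); M=rot(st["tcp_rot"]); D=W-p
m=(S>120)&((H<8)|(H>172))&(np.linalg.norm(D,axis=-1)<150)&(D[...,2]<90)
P=D[m]@M; f=P[:,0]; z=-P[:,2]-19; print("n",m.sum(),"rel grasp fwd",np.percentile(f,[3,97]).round(1))
# upper outline slope: per fwd-bin mid height
b=[(c,np.percentile(z[abs(f-c)<6],[5,50,95])) for c in range(-110,60,12) if (abs(f-c)<6).sum()>4]
for c,q in b: print(c,q.round(1))
d=np.linalg.svd(np.c_[f,z]-np.c_[f,z].mean(0))[2][0]; print("slope deg",np.degrees(np.arctan(d[1]/d[0])).round(1))
if len(sys.argv)>1: cv2.imwrite("pics/"+sys.argv[1],cv2.resize(s["frame"][90:230,220:340],None,fx=4,fy=4,interpolation=cv2.INTER_CUBIC))
E
python3 lamp.py
```

```text
t 21.2 pos [ 493.4 -328.   121.6] ytool deg -75.5 w 0.314 ff 60.37 F [-1.3 -0.1 11.3]
shift units [ 0.58 -0.06  2.08] turn units 0.09
n 164 rel grasp fwd [-77.1  23.3]
-74 [-67.1 -55.6 -40.9]
-62 [-65.4 -43.8 -28.9]
-50 [-72.7 -40.4 -20.6]
-38 [-43.3 -27.  -13.9]
-26 [-38.1 -12.5  -5.4]
-14 [-64.4 -13.   13.3]
10 [-4.2 12.2 29. ]
22 [ 1.4 11.2 23.4]
slope deg 41.7
```

send_rows(targets=[0,0,0.3,0,0,0,0.3,0,0,0,0.3,0,0,0,0.3,0,0,0,0,0])

```text
clock: 21.75
position: [494.5, -328.0, 97.8]
tcp_rot: [0.002, 0.992, 0.127, 0.002]
wrist_force: [2.1, -0.5, 7.2]
width: 0.317
finger_force: 58.9
```

```bash
python3 lamp.py s6.png
```

```text
t 21.75 pos [ 494.5 -328.    97.8] ytool deg -75.4 w 0.317 ff 58.9 F [ 2.1 -0.5  7.2]
shift units [ 0.52 -0.07  0.89] turn units 0.1
n 183 rel grasp fwd [-91.6  22. ]
-86 [-65.2 -30.5 -20.6]
-74 [-46.2 -24.4 -15.5]
-62 [-41.9 -24.8 -10.8]
-50 [-56.8 -19.   -6.9]
-38 [-46.6 -11.9   0.1]
-26 [-24.8  -8.2   3.8]
-14 [-67.7 -19.   -4.1]
10 [-48.    6.   13.4]
22 [-5.6 11.6 21.2]
slope deg 24.3
```

View pics/s6.png

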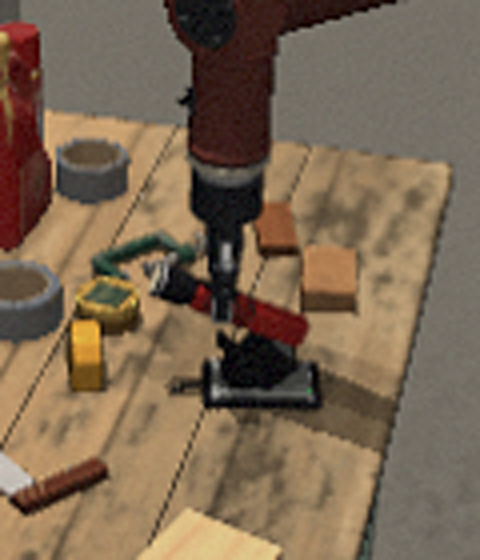

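It is pivoting as planned: the lamp has tilted down to about 22° over the socket edge at crop (262,345). I'll keep lowering.

send_rows(targets=[0,0,0.3,0,0,0,0.3,0,0,0,0.3,0,0,0,0.2,0,0,0,0,0])

```text
clock: 22.3
position: [497.6, -327.3, 77.5]
tcp_rot: [0.002, 0.992, 0.127, 0.005]
wrist_force: [7.3, 2.1, 13.2]
width: 0.317
finger_force: 61.4
```

```bash
python3 lamp.py
```

```text
t 22.3 pos [ 497.6 -327.3   77.5] ytool deg -75.4 w 0.317 ff 61.42 F [ 7.3  2.1 13.2]
shift units [ 0.37 -0.07 -0.12] turn units 0.11
n 194 rel grasp fwd [-97.1  26.1]
-98 [-13.7   1.8   9.4]
-86 [-23.4  -1.6   8.2]
-74 [-16.2  -0.6   7.6]
-62 [-22.2   1.7   9.6]
-50 [-42.5  -1.3  11.2]
-38 [-12.4   2.7  12.6]
-26 [-61.6   1.8  12.1]
10 [-10.1   8.3  15.4]
22 [-11.5   4.1  16.1]
slope deg 3.7
```

send_rows(targets=[0,0,0.2,0,0,0,0.1,0,0,0,0,0])

```text
clock: 22.65
position: [498.3, -327.1, 71.9]
tcp_rot: [0.002, 0.992, 0.128, 0.005]
wrist_force: [10.9, 3.0, 13.8]
width: 0.318
finger_force: 62.6
```

send_rows(targets=[0,0,-0.5,0,0,0,-1,0,0,0,-1,0,0,0,-1,0,0,0,0,0])

```text
clock: 23.15
position: [493.5, -328.1, 140.9]
tcp_rot: [0.001, 0.992, 0.126, 0.002]
wrist_force: [0.2, -0.2, -1.7]
width: 0.324
finger_force: 60.5
```

```bash
python3 lamp.py s7.png
python3 - <<'E'
from h import *
a=np.radians(71.6); y=np.array([np.cos(a),np.sin(a)]); x=np.array([y[1],-y[0]])
E0=np.array([460,48])-130*y
for ins,xo in((40,20),(50,20),(40,30)):
    g=E0+(ins-75)*y+xo*x; print(ins,xo,g.round(1),np.hypot(*g).round(1))
g=E0+(45-75)*y+22*x; togo(g[0],g[1],140,71.6-90)
E
```

```text
t 23.15 pos [ 493.5 -328.1  140.9] ytool deg -75.5 w 0.324 ff 60.51 F [ 0.2 -0.2 -1.7]
shift units [ 0.57 -0.07  3.05] turn units 0.09
n 185 rel grasp fwd [-95.8  28.3]
-98 [-7.5  3.1 17.8]
-86 [-4.2 11.5 19.6]
-74 [-7.   8.9 18.1]
-62 [-9.9 10.1 16.8]
-50 [-74.2   8.5  18.4]
-38 [-6.1  7.9 17.2]
-26 [-8.4  5.9 16.2]
-14 [-112.5   -1.     5.4]
10 [-5.6  5.7 25.1]
22 [-9.4  5.9 16.9]
34 [-7.5  1.7 15.5]
slope deg -1.2
40 20 [ 426.9 -114.9] 442.1
50 20 [ 430.1 -105.4] 442.8
40 30 [ 436.4 -118. ] 452.1
t 23.2 pos [ 492.7 -327.8  139.1] ytool deg -75.5 w 0.32 ff 60.5 F [ 0.4 -0.2 -2.3]
shift units [ -0.3  -11.29  -0.07] turn units -9.97
```

View pics/s7.png

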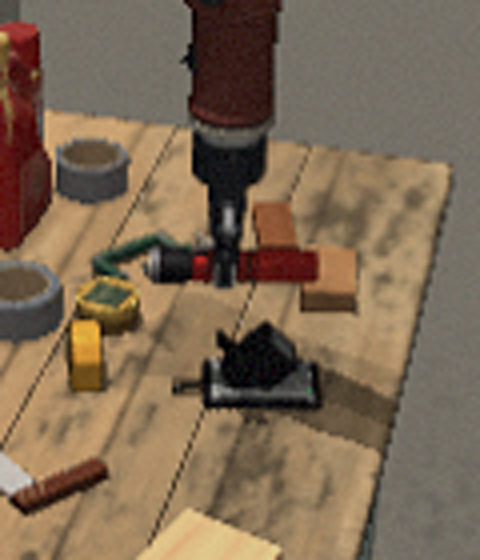

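The lamp is now level, about 1–2° nose down: head at crop (170,265), foot at (318,265). I'll turn it and carry it to the board end.

send_rows(targets=[0,0,0,-1,0,0,0,-1,0,0,0,-1,0,0,0,-1,0,0,0,-1])

```text
clock: 23.7
position: [491.3, -327.0, 136.4]
tcp_rot: [-0.001, 0.929, 0.37, -0.001]
wrist_force: [-0.8, 0.5, -2.3]
width: 0.318
finger_force: 60.5
```

send_rows(targets=[0,0,0,-1,0,0,0,-1,0,0,0,-1,0,0,0,-1,0,0,0,-1])

```text
clock: 24.2
position: [491.3, -327.0, 136.4]
tcp_rot: [-0.001, 0.809, 0.588, -0.0]
wrist_force: [1.4, -0.2, -1.8]
width: 0.318
finger_force: 60.5
```

Run:
```python
from h import *
a=np.radians(71.6); y=np.array([np.cos(a),np.sin(a)]); x=np.array([y[1],-y[0]])
E0=np.array([460,48])-130*y
g=E0+(40-77)*y+22*x; togo(g[0],g[1],50,71.6-90)
```

```text
t 24.2 pos [ 491.3 -327.   136.4] ytool deg -18.0 w 0.318 ff 60.48 F [ 1.4 -0.2 -1.8]
shift units [ 8.99 -6.23  4.34] turn units 0.07
```

send_rows(targets=[0.9,-0.6,0,0,0.9,-0.6,0,0,0.9,-0.6,0,0,0.9,-0.6,0,0,0.9,-0.6,0,0])

```text
clock: 24.7
position: [462.1, -222.0, 136.6]
tcp_rot: [-0.001, 0.81, 0.586, -0.0]
wrist_force: [0.5, -0.4, -0.5]
width: 0.322
finger_force: 60.5
```

send_rows(targets=[0.9,-0.6,0,0,0.9,-0.6,0,0,0.9,-0.6,0,0,0.9,-0.7,0,0,0.9,-0.7,0,0])

```text
clock: 25.2
position: [429.7, -116.1, 137.6]
tcp_rot: [-0.0, 0.81, 0.586, -0.0]
wrist_force: [0.2, -0.2, -0.8]
width: 0.32
finger_force: 60.5
```

send_rows(targets=[0,0,0.8,0,0,0,0.9,0,0,0,0.9,0,0,0,0.8,0,0,0,0.5,0])

```text
clock: 25.7
position: [429.5, -116.9, 58.7]
tcp_rot: [-0.001, 0.81, 0.586, -0.0]
wrist_force: [0.4, 0.2, -1.3]
width: 0.321
finger_force: 60.5
```

send_rows(targets=[0,0,0.2,0,0,0,0,0,0,0,0,0,0,0,0,0,0,0,0,0])

```text
clock: 26.2
position: [430.7, -117.8, 56.4]
tcp_rot: [0.0, 0.81, 0.586, 0.0]
wrist_force: [0.1, 0.3, -1.4]
width: 0.317
finger_force: 60.5
```

Run:
```python
from h import *
a=np.radians(71.6); y=np.array([np.cos(a),np.sin(a)]); x=np.array([y[1],-y[0]])
E0=np.array([460,48])-130*y
g=E0+(40-77)*y+22*x; togo(g[0],g[1],50,71.6-90)
for n in("side","top"):
    s=manip.snapshot(n); W=cloud(s); hsv=cv2.cvtColor(s["frame"],cv2.COLOR_BGR2HSV); H,S,V=[hsv[...,i].astype(int) for i in range(3)]
    d=W[...,:2]-E0; bx,by,z=d@x,d@y,W[...,2]
    lampy=(abs(bx-22)<40)&(by>-170)&(by<120)&(z>40)&(z<105)
    red=lampy&(S>120)&((H<8)|(H>172))
    for c in range(-140,90,20):
        q=lampy&(abs(by-c)<10)
        if q.sum()>4: print(n,c,"x",np.percentile(bx[q],[5,95]).round(0),"z",np.percentile(z[q],[5,50,95]).round(0),"red",(q&red).sum())
    b=(z>17)&(z<27)&(abs(bx)<90)&(by>-40)&(by<300)&(V>120)
    k=cv2.connectedComponentsWithStats(b.astype(np.uint8)); i=1+np.argmax(k[2][1:,4]); print(cv2.minAreaRect(W[k[1]==i][:,:2].astype(np.float32)))
    if n=="side": cv2.imwrite("pics/s8.png",cv2.resize(s["frame"][120:330,150:350],None,fx=2.8,fy=2.8,interpolation=cv2.INTER_CUBIC))
```

```text
t 26.2 pos [ 430.7 -117.8   56.4] ytool deg -18.2 w 0.317 ff 60.54 F [ 0.1  0.3 -1.4]
shift units [-0.02 -0.13  0.32] turn units 0.03
side -100 x [12. 22.] z [85. 88. 91.] red 6
side -80 x [ 6. 13.] z [86. 88. 92.] red 5
side -60 x [ 8. 37.] z [ 86.  89. 104.] red 3
side -40 x [-7. 48.] z [ 66.  87. 101.] red 15
side -20 x [-1. 42.] z [ 68.  89. 102.] red 26
side 0 x [ 2. 27.] z [74. 88. 92.] red 11
side 20 x [ 3. 32.] z [71. 89. 94.] red 0
side 40 x [ 3. 35.] z [58. 78. 91.] red 0
((457.782470703125, 46.461822509765625), (265.4454040527344, 112.04296875), 71.5156021118164)
top -140 x [16. 35.] z [83. 88. 95.] red 6
top 0 x [ 6. 27.] z [79. 87. 95.] red 0
top 20 x [ 6. 38.] z [79. 89. 98.] red 0
top 40 x [ 7. 41.] z [77. 88. 97.] red 0
((461.05364990234375, 47.96459197998047), (259.9032897949219, 110.74392700195312), 71.62710571289062)
```

View pics/s8.png

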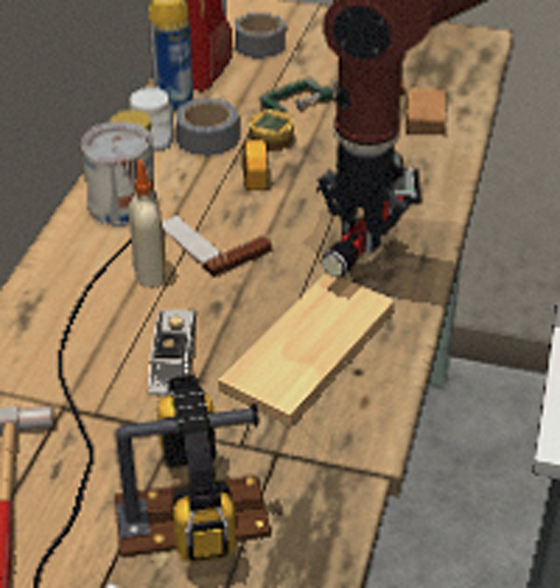

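The lamp is level over the board's right end, with the lens at crop (335,263), about 53 mm up and 20 mm off the middle line. The defenders still hang and the board hasn't moved, so I'm handing in.

```bash
python3 -c "
from bench import manip
print(manip.hand_in())"
```

```text
the job is handed in; nothing more can be done
None
```

The ear defenders hang on the hanger bar, and the lamp is held level about 5 cm above the board's right-hand end, pointing left along it. The job was handed in at about 26 s, and no verdict came back.

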